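# Seat the red valve manifold in the kitting tray

## Task

Take the red valve manifold and lower it, without dropping it, into the empty oblong pocket of the teal kitting tray, so that it lies flat on the pocket floor between the walls, ports up, and let go. Leave the silver and the black manifolds where they are.

Things in the scene. Friction and masses are not known exactly. Their poses are not given: they have to be found in the camera images.
- red_center (a point): Red anodised valve manifold, a plain metal block 90 mm long (its x axis), 44 mm wide (y), 36 mm tall (z, up), 0.24 to 0.48 kg, lying flat on the table; this point is its centre, 18 mm above its underside. Round ports in its top and sides are flush.
- pocket (a point): Floor centre of the empty pocket (pale-lined) in the fixed teal tray. Pocket 106 mm long (x), 60 mm wide (y), z up; floor 6 mm above the table, walls 14 mm above the floor. Long walls (35 mm thick, to the tray's edge) are cut down to the floor over their middle 56 mm for fingers; end walls 12 mm thick. Past +x, 65 to 159 mm off, a second compartment is full of brass fittings, 28 mm above the table.
- silver_center (a point): Bystander: bare silver manifold of the same shape, 90 mm long (its x axis), 44 mm wide (y), 36 mm tall (z, up), 0.24 to 0.48 kg, lying flat on the table; this point is its centre, 18 mm above its underside. Round ports in its top and sides are flush.
- black_center (a point): Bystander: black manifold of the same shape, 90 mm long (its x axis), 44 mm wide (y), 36 mm tall (z, up), 0.24 to 0.48 kg, lying flat on the table; this point is its centre, 18 mm above its underside. Round ports in its top and sides are flush.
There are look-alikes about, which are no part of the job. There is more than one size of the part that bears red_center; the job needs the middle-sized.

How it is judged (in metres and radians):
At the end, for the whole second after the job is handed in: The red manifold rests on the pocket floor: its centre 18 mm (14 to 21.5 mm) above the floor and within 14 mm of the pocket's centre in plan, ports up and flat within 5 degrees, its length along the pocket's within 12 degrees, at rest (z of red_center in the frame of pocket between 0.014 and 0.0215 m and horizontal distance between red_center and pocket below 0.014 m and angle between red_center's own z axis and vertical below 0.09 rad and angle between the x axis of red_center and the x axis of pocket, either way round below 0.21 rad and linear speed of red below 0.02 m/s); the robot touches nothing.
It fails at once if the silver manifold is pushed more than 30 mm from its place (distance of silver_center from where it was at the start of the episode above 0.03 m).
It fails at once if the black manifold is pushed more than 30 mm from its place (distance of black_center from where it was at the start of the episode above 0.03 m).
It fails at once if the red manifold is dropped into or onto the pocket (faster than 0.8 m/s close above it) (horizontal distance between red_center and pocket below 0.06 m and z of red_center in the frame of pocket below 0.06 m and linear speed of red above 0.8 m/s).
It also fails if it takes over 35 s, if anything falls off the work surface, if the arm or the gripper's body presses on something with over 40 N, if the wrist force passes 120 N, or if a joint passes its speed limit or range.

## Robot

A 6-joint arm with a two-finger parallel gripper is mounted at the origin on the work surface. World frame = base frame: x ahead of the robot, y to its left, z up, the work surface at z = 0. Lengths are in mm, angles in rad, forces in N, time in s.
With the tool pointing down it reaches from about 275 to 825 mm from the base axis. Payload 4.9 kg.
Tool frame: the origin (TCP) lies at the very end of the fingers, on their centre line; the grasp point (between the pads) lies 19 mm behind it; z points along the fingers, y is the line along which they close (so a half turn about z gives the same grasp; the last joint's range is limited). The gripper opens to 85 mm and grips with 20 to 120 N. Pads are 22 mm wide; open, the fingers measure 114 mm over their backs; the gripper's body (76 mm by 85 mm) begins 54 mm behind the grasp point. The pads swing forward as they close: fully open they stand 13 mm farther back than shut.
Start: joints at [-1.384, 0.326, -0.193, 1.052, 0, 1.437], TCP at [173.441, -521.955, 231.281] pointing down, gripper open.
Joint ranges: [-2.65, 2.65], [-0.97, 1.79], [-1.3, 1.35], [-1.93, 2.1], [-1.47, 1.37], [-3.14, 3.14]. Speed limits (rad/s): [2.57, 2.57, 3.14, 3.14, 3.14, 3.14].

## Interface

Orientations are given as [roll, pitch, yaw] about the fixed x, y, z axes, in that order (R = Rz(yaw) Ry(pitch) Rx(roll)).
In Python, from bench import bot, solve_ik, imaging gives the robot as it stands. Calls block until the motion is done:
- bot.move_ptp(position, orientation): joint-space move of the TCP to a pose.
- bot.movel(position, rot=None, max_speed=150, threshold=None): straight line of the TCP; rot=None keeps the orientation; max_speed is the mean speed in mm/s. With threshold (N) it stops when the force on the tool has changed by that much, and returns True; else False.
- bot.move_j(angles): joint-space move.
- bot.grip(opening, effort=None): opening from 0.0 (shut) to 1.0 (fully open); effort is the grip in N (None keeps the last); returns when the fingers have stopped.
- bot.dwell(seconds).
- solve_ik(position, orientation): joint angles nearest the present ones, or None.
- bot.get_state(): the state.
- imaging.capture(name): name is "scene" or "side" or "wrist"; returns the picture (384x512x3 uint8, blue, green, red); there is no depth.
- imaging.camera_model(name): a dict with "K" (3x3 intrinsics, pixels), "position" and "rotation" of the camera in the world. Camera axes: x right, y up, looking along -z (the intrinsics and any distortion apply to the point x, -y, -z); pixel columns grow to the right and rows downward; lengths in mm; the calibration is good to about 2 mm. A picture is of the moment at which its call begins: read the wrist's pose just before it. camera_model takes no time and is no camera call; for the wrist camera it gives the pose at the moment of the call.
A pose or a line that the arm cannot do raises bot.IKError and nothing moves.
- bot.sign_off(): hands the job in; it is judged then, once.
The state is a dict: "t": time; "qpos": joint angles; "joint_velocities": joint speeds; "effort": joint torques, N m; "tcp_pos": TCP position; "orientation": TCP orientation; "contact_force": force on the tool from outside, world axes, zero at the start; "wrist_torque": the same for the moment, N m; "opening": opening from 0.0 (shut) to 1.0 (fully open); "gripper_force": force on a finger pad.
Only numpy, scipy, OpenCV 4.12 (cv2) and the standard library are available. Lean on these libraries where they do the work, as an engineer would, in place of code of your own. Each camera call takes 0.05 s, during which the arm holds its last target. There are 200 camera calls.

## Working session

There is one attempt and no reset: what is moved stays moved. The work goes in short steps, each a Python script; the robot and the scene stay as the last script left them, time stands still between calls to the robot, and variables do not carry over. Pictures are saved under pics/ and viewed, at most 10 in all, crops included, and the job is handed in when it is done.

```bash
mkdir -p pics; ls
python3 - <<'E'
from bench import bot, imaging
import cv2, json
for n in ("scene","side"):
    im=imaging.capture(n); cv2.imwrite(f"pics/{n}0.png",im)
    m=imaging.camera_model(n); print(n,{k:(v.round(3).tolist() if hasattr(v,'round') else v) for k,v in m.items()})
print(bot.get_state()["t"], bot.get_state()["orientation"])
E
```

```text
pics
scene {'K': [[355.623, 0.0, 255.171], [0.0, 355.623, 191.344], [0.0, 0.0, 1.0]], 'position': [1186.603, -99.621, 620.313], 'rotation': [0.833, 0.02, 1.447]}
side {'K': [[391.168, 0.0, 263.843], [0.0, 391.168, 197.563], [0.0, 0.0, 1.0]], 'position': [453.47, 765.803, 547.498], 'rotation': [1.018, 0.019, -3.017]}
0.1 [-3.14004878e+00 -1.98297629e-04  3.20776446e-01]
```

View pics/scene0.png

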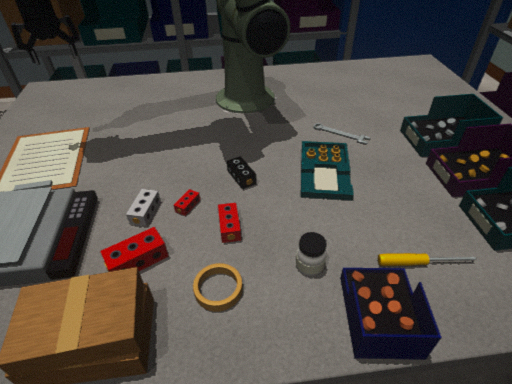

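View pics/side0.png

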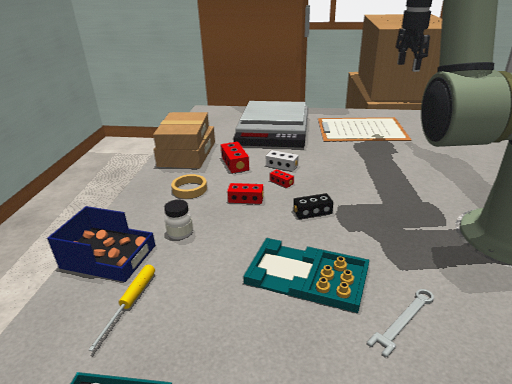

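The scene view shows three red blocks: the small one at (187,202), the middle one at (230,222) and the large one at (135,251). The tray's pale pocket is at (326,180). In the side view, the middle red is at (245,193) and the pale pocket is at (287,268).

```bash
cat > h.py <<'E'
import numpy as np, cv2
from scipy.spatial.transform import Rotation as Rot
from bench import bot, solve_ik, imaging
def rays(m, px):
    px=np.atleast_2d(np.asarray(px,float))
    d=cv2.undistortPoints(px.reshape(-1,1,2),np.array(m["K"]),np.array(m.get("distortion",np.zeros(5)),float)).reshape(-1,2)
    v=np.c_[d[:,0],-d[:,1],-np.ones(len(d))]
    r=np.array(m["rotation"]); R=r if r.shape==(3,3) else Rot.from_euler("xyz",r).as_matrix()
    return np.array(m["position"],float), v@R.T
def plane(m,px,z):
    o,v=rays(m,px); return o+v*((z-o[2])/v[:,2])[:,None]
def tri(m1,p1,m2,p2):
    out=[]
    for a,b in zip(np.atleast_2d(p1),np.atleast_2d(p2)):
        A=np.zeros((3,3));c=np.zeros(3);rs=[]
        for m,p in((m1,a),(m2,b)):
            o,v=rays(m,p);v=v[0]/np.linalg.norm(v);P=np.eye(3)-np.outer(v,v);A+=P;c+=P@o;rs.append((o,P))
        x=np.linalg.solve(A,c); out.append(np.r_[x,max(np.linalg.norm(P@(x-o)) for o,P in rs)])
    return np.array(out)
def blobs(mask,amin=60):
    n,l,s,c=cv2.connectedComponentsWithStats(mask.astype(np.uint8)*255)
    return [(s[i,4],c[i].round(1),s[i,:4],l==i) for i in range(1,n) if s[i,4]>amin]
def red(im):
    h=cv2.cvtColor(im,cv2.COLOR_BGR2HSV); return ((h[...,0]<8)|(h[...,0]>172))&(h[...,1]>170)&(h[...,2]>50)
def pale(im):
    h=cv2.cvtColor(im,cv2.COLOR_BGR2HSV); return (h[...,1]<70)&(h[...,2]>170)
E
python3 - <<'E'
from h import *
ims={n:cv2.imread(f"pics/{n}0.png") for n in("scene","side")}
M={n:imaging.camera_model(n) for n in ims}; print(M["scene"].keys())
def near(mask,p):
    return min(blobs(cv2.morphologyEx(mask.astype(np.uint8),cv2.MORPH_CLOSE,np.ones((3,3)))),key=lambda b:np.hypot(*(b[1]-p)))
for f,ps in ((red,[((230,222),(245,193)),((187,202),(282,179)),((135,251),(235,157))]),(pale,[((326,180),(287,268))])):
    for a,b in ps:
        A=near(f(ims["scene"]),a);B=near(f(ims["side"]),b)
        print(f.__name__,A[:3],B[:3],tri(M["scene"],A[1],M["side"],B[1]).round(1))
        for n,q in(("scene",A),("side",B)):
            c=cv2.findContours(q[3].astype(np.uint8),0,1)[0][0]; r=cv2.boxPoints(cv2.minAreaRect(plane(M[n],c.reshape(-1,2),6 if f is pale else 36)[:,:2].astype(np.float32)))
            print(n,r.round(0).tolist())
# bystanders, rough, top centres
print(tri(M["scene"],[(143,200),(240,170)],M["side"],[(283,155),(315,202)]).round(0))
print(plane(M["scene"],[(324,153)],28).round(0))
E
```

```text
dict_keys(['K', 'position', 'rotation'])
red (np.int32(596), array([229. , 221.7]), array([218, 203,  23,  39], dtype=int32)) (np.int32(587), array([244.9, 193.1]), array([228, 183,  35,  21], dtype=int32)) [[ 6.224e+02 -1.019e+02  1.790e+01  3.000e-01]]
scene [[578.0, -82.0], [579.0, -125.0], [696.0, -122.0], [694.0, -79.0]]
side [[568.0, -29.0], [577.0, -128.0], [667.0, -119.0], [658.0, -21.0]]
red (np.int32(301), array([186.2, 201. ]), array([174, 190,  25,  25], dtype=int32)) (np.int32(282), array([281. , 177.8]), array([270, 169,  24,  19], dtype=int32)) [[ 535.4 -201.6   14.2    1.1]]
scene [[515.0, -192.0], [577.0, -237.0], [603.0, -201.0], [540.0, -157.0]]
side [[478.0, -159.0], [551.0, -211.0], [586.0, -162.0], [513.0, -110.0]]
red (np.int32(1532), array([135.2, 251.2]), array([101, 227,  67,  44], dtype=int32)) (np.int32(548), array([234.5, 156.5]), array([221, 141,  28,  32], dtype=int32)) [[ 687.5 -303.8   25.6    1.4]]
scene [[629.0, -269.0], [683.0, -376.0], [768.0, -333.0], [714.0, -226.0]]
side [[609.0, -208.0], [694.0, -397.0], [762.0, -367.0], [677.0, -177.0]]
pale (np.int32(451), array([325.4, 178.6]), array([315, 168,  22,  22], dtype=int32)) (np.int32(887), array([284.7, 266.6]), array([258, 254,  55,  26], dtype=int32)) [[496.  162.    8.9   0.8]]
scene [[441.0, 148.0], [526.0, 126.0], [540.0, 180.0], [454.0, 201.0]]
side [[441.0, 144.0], [541.0, 119.0], [555.0, 178.0], [455.0, 202.0]]
[[ 539. -302.   36.    0.]
 [ 441.  -61.   24.    3.]]
[[409. 179.  28.]]
```

```bash
cat > look.py <<'E'
from h import *
import pickle
s=bot.get_state(); m=imaging.camera_model("wrist")
Rt=Rot.from_euler("xyz",s["orientation"]); off=Rt.inv().apply(np.array(m["position"])-s["tcp_pos"])
view=Rt.inv().apply(rays(m,(256,192))[1][0]); print("cam in tool",off.round(1),view.round(2),np.array(m["K"])[0,0])
def tcp_for(c,yaw,z,h):   # TCP such that camera axis hits c at plane h
    R=Rot.from_euler("xyz",[np.pi,0,yaw]); o=R.apply(off); v=R.apply(view)
    hit=o+v*((h-(z+o[2]))/v[2]); return np.array([c[0]-hit[0],c[1]-hit[1],z])
out={}
for name,c,yaw,z,h in (("red1",(622,-102),.07,230,36),("red2",(592,-72),.07,180,36),("tray1",(497,161),-.25,200,10),("tray2",(527,131),-.25,200,10)):
    p=tcp_for(c,yaw,z,h); bot.move_ptp(p,[np.pi,0,yaw])
    m=imaging.camera_model("wrist"); im=imaging.capture("wrist"); cv2.imwrite(f"pics/{name}.png",im); out[name]=m
    s=bot.get_state(); print(name,p.round(0),s["tcp_pos"].round(1) if hasattr(s["tcp_pos"],"round") else s["tcp_pos"],s["t"])
pickle.dump(out,open("models.pkl","wb"))
E
python3 look.py && python3 -c "
import cv2,numpy as np
r=lambda n:cv2.resize(cv2.imread(f'pics/{n}.png'),(400,300))
cv2.imwrite('pics/grid.png',np.vstack([np.hstack([r('red1'),r('red2')]),np.hstack([r('tray1'),r('tray2')])]))"
```

```text
cam in tool [  77.4    0.3 -141.7] [-0.3  -0.01  0.95] 316.75097625701716
red1 [ 650. -102.  230.] [ 649.7 -103.2  230.1] 2.4167
red2 [604. -73. 180.] [604.7 -73.6 180.6] 2.8667
tray1 [522. 152. 200.] [522.3 152.4 200. ] 7.5
tray2 [552. 122. 200.] [552.3 122.  199.8] 7.8417
```

View pics/grid.png

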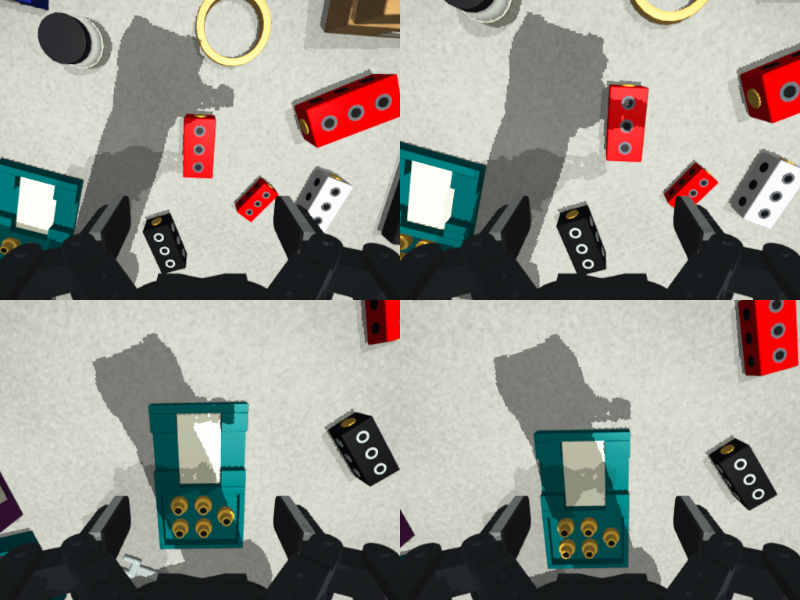

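The grid shows the middle red block at (200,146) in red1 and (627,122) in red2, partly shaded in the second. The pale pocket is at (200,448) in tray1 and (583,473) in tray2, half in shadow. I'll zoom in on the edges.

```bash
python3 -c "
import cv2,numpy as np
def r(n,x,y,w,h):return cv2.resize(cv2.imread(f'pics/{n}.png')[y:y+h,x:x+w],(400,600 if 'tray' in n else 600),interpolation=cv2.INTER_NEAREST)
cv2.imwrite('pics/c1.png',np.hstack([r('red1',215,130,80,120),r('red2',245,90,80,120)]))
cv2.imwrite('pics/c2.png',np.hstack([r('tray1',185,120,140,210),r('tray2',165,155,140,210)]))"
```

```text
(no output)
```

View pics/c1.png

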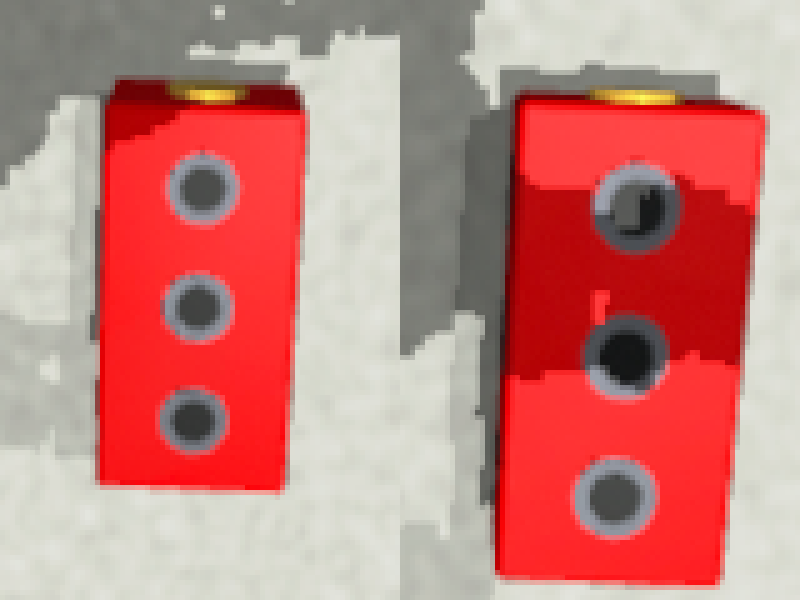

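View pics/c2.png

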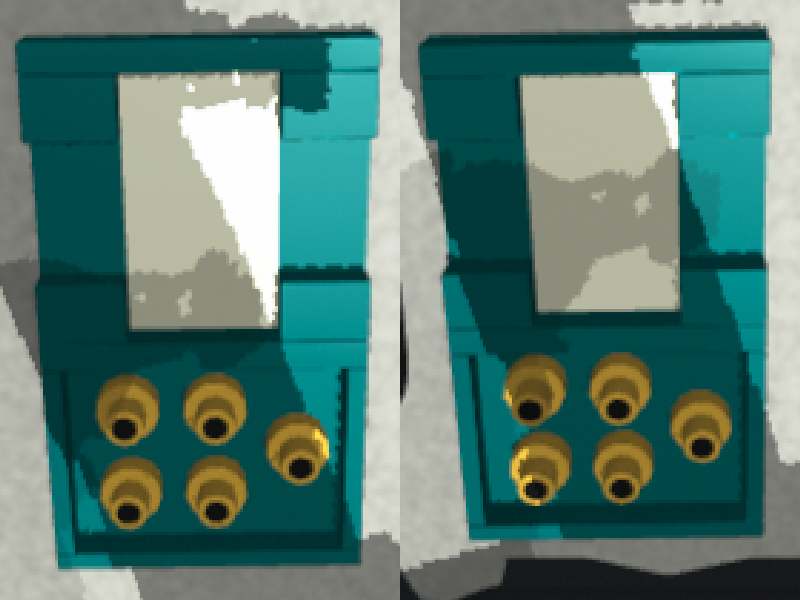

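```bash
cat > meas.py <<'E'
from h import *
import pickle; M=pickle.load(open("models.pkl","rb"))
def px(a,x0,y0,s,dx=0): return (np.array(a,float)-[dx,0])/s+[x0-.5,y0-.5]
r1=px([(107,102),(305,112),(285,493),(98,485)],215,130,5)
r2=px([(518,98),(765,113),(720,585),(497,575)],245,90,5,400)
T=tri(M["red1"],r1,M["red2"],r2); print("red tri",T.round(1).tolist(),T.mean(0).round(1))
s=140/400
t1=px([(118,73),(280,73),(278,328),(130,328)],185,120,1/s)
t2=px([(520,75),(678,73),(679,311),(536,313)],165,155,1/s,400)
F=tri(M["tray1"],t1,M["tray2"],t2); print("floor tri",F.round(1).tolist())
def rep(n,P):
    c=P.mean(0); e1=P[0]-P[3];e2=P[1]-P[2]; u=(e1+e2)[:2]; w=(P[1]-P[0]+P[2]-P[3])/2
    print(n,c.round(1),"len",np.linalg.norm(u)/2,"wid",np.linalg.norm(w),"yaw",np.arctan2(u[1],u[0]).round(3),np.arctan2(w[0],-w[1]).round(3))
for n,r in(("red1",r1),("red2",r2)): rep(n,plane(M[n],r,36))
for n,t in(("tray1",t1),("tray2",t2)): rep(n,np.r_[plane(M[n],t[:2],20),plane(M[n],t[2:],6)])
for n,t in(("tray1",t1),("tray2",t2)): rep(n+" allfloor",plane(M[n],t,6))
E
python3 meas.py
```

```text
red tri [[666.8, -78.0, 31.7, 0.4], [667.6, -121.1, 34.1, 0.1], [579.0, -123.7, 34.3, 0.2], [578.9, -80.6, 36.4, 0.2]] [ 6.231e+02 -1.008e+02  3.410e+01  2.000e-01]
floor tri [[555.7, 177.7, 16.3, 0.3], [540.0, 120.9, 9.7, 0.4], [441.3, 145.2, 10.8, 0.2], [457.5, 201.5, 14.8, 0.1]]
red1 [ 623.4 -101.    36. ] len 88.63139954820397 wid 42.70403603778433 yaw 0.028 0.019
red2 [ 623.4 -100.5   36. ] len 88.06821418166369 wid 43.01834622099088 yaw 0.03 0.016
tray1 [497.8 161.9  13. ] len 105.81837489132741 wid 58.85685305038729 yaw -0.237 -0.251
tray2 [497.6 161.7  13. ] len 107.0016104502163 wid 59.02407498498304 yaw -0.252 -0.238
tray1 allfloor [496.7 162.3   6. ] len 103.61219728450752 wid 60.11108585044947 yaw -0.235 -0.251
tray2 allfloor [495.9 162.7   6. ] len 103.18241629562137 wid 60.29039658296484 yaw -0.241 -0.238
```

```bash
python3 - <<'E'
from h import *
def st(n):
    s=bot.get_state(); print(n,round(s["t"],2),np.round(s["tcp_pos"],1),np.round(s["orientation"],3),"open",round(s["opening"],3),"F",np.round(s["contact_force"],1),"g",np.round(s["gripper_force"],1))
x,y,yw=623.3,-100.8,.022
bot.move_ptp([x,y,120],[np.pi,0,yw]); bot.grip(1.0); st("above")
hit=bot.movel([x,y,4],max_speed=90,threshold=8); st(f"down {hit}")
if not hit:
    bot.grip(0.0,effort=60); st("grip")
    bot.movel([x,y,110],max_speed=100); st("lift")
    bot.move_ptp([497.5,161.9,110],[np.pi,0,-.245]); st("over")
    im=imaging.capture("wrist"); cv2.imwrite("pics/held.png",im); cv2.imwrite("pics/side1.png",imaging.capture("side"))
E
python3 -c "
import cv2,numpy as np
a=cv2.imread('pics/held.png');b=cv2.imread('pics/side1.png')
cv2.imwrite('pics/hs.png',np.hstack([cv2.resize(a,(400,300)),cv2.resize(b[120:330,140:420],(400,300))]))"
```

```text
above 12.7 [ 623.3 -100.8  120. ] [-3.142 -0.     0.022] open 0.999 F [0.8 1.  0.1] g 0.0
down False 14.14 [ 623.9 -101.     4.7] [ 3.141e+00 -1.000e-03  2.200e-02] open 1.002 F [ 0.5 -0.2  0.6] g 0.0
grip 14.61 [ 623.7 -100.8    4.5] [ 3.142e+00 -1.000e-03  2.200e-02] open 0.507 F [-0.   1.8  4.1] g 63.0
lift 15.82 [ 622.7 -100.6  109.1] [-3.141e+00  2.000e-03  2.200e-02] open 0.505 F [-0.4 -0.2 -2.8] g 62.2
over 20.39 [497.5 161.8 110. ] [ 3.142 -0.    -0.245] open 0.507 F [ 0.3 -0.2 -3.4] g 62.1
```

View pics/hs.png

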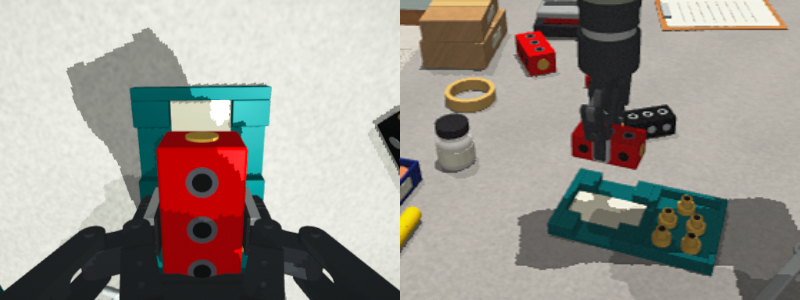

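The held view shows the red block gripped level, centred over the pale pocket: block centre at column 203, pocket at 201. The side crop agrees.

Run:
```python
from h import *
def st(n):
    s=bot.get_state(); print(n,round(s["t"],2),np.round(s["tcp_pos"],1),"open",round(s["opening"],3),"F",np.round(s["contact_force"],1))
x,y=497.5,161.9
hit=bot.movel([x,y,30],max_speed=80,threshold=10); st(f"30 {hit}")
if not hit:
    hit=bot.movel([x,y,9],max_speed=30,threshold=6); st(f"floor {hit}")
    z=bot.get_state()["tcp_pos"][2]
    if z<13:
        bot.grip(0.85); st("open")
        bot.movel([x,y,130],max_speed=110); st("up")
        bot.dwell(.2)
cv2.imwrite("pics/side2.png",imaging.capture("side")); m=imaging.camera_model("wrist"); cv2.imwrite("pics/w2.png",imaging.capture("wrist")); 
import pickle; pickle.dump(m,open("m2.pkl","wb"))
a=cv2.imread("pics/w2.png");b=cv2.imread("pics/side2.png")
cv2.imwrite('pics/end.png',np.hstack([cv2.resize(a,(400,300)),cv2.resize(b[210:330,220:380],(400,300))]))
```

```text
30 False 21.64 [498.  162.   30.5] open 0.505 F [ 0.3 -0.1 -2.3]
floor True 22.27 [497.1 161.8  10.5] open 0.51 F [-0.3 -0.2  4.8]
open 22.67 [496.  161.6   9.7] open 0.85 F [ 0.1 -1.5 -0.1]
up 23.91 [496.9 161.8 129.3] open 0.846 F [ 0.2  0.1 -1. ]
```

View pics/end.png

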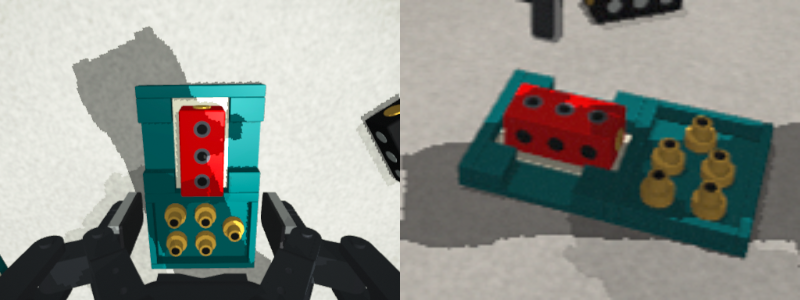

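The final views show the red block flat in the pocket at (201,150), ports up, with pale floor visible around it. The gripper is clear of everything. Floor contact came at TCP z 10.5, which is 6 mm above the grasp height, as expected.

```bash
python3 -c "
from bench import bot
print(bot.sign_off())"
```

```text
the job is handed in; nothing more can be done
None
```

The middle-sized red manifold is released and lying flat in the tray pocket, ports up; the job was handed in at about 24 s of the 35 s limit, and no verdict came back.

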